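Dock the tube rack and switch on the mixer

ROBOT

A 6-joint arm with a two-finger parallel gripper is mounted at the origin on the work surface. World frame = base frame: x ahead of the robot, y to its left, z up, the work surface at z = 0. Lengths are in m, angles in rad, forces in N, time in s.
With the tool pointing down it reaches from about 0.35 to 0.975 m from the base axis. Payload 4.9 kg.
Tool frame: the origin (TCP) lies on the mounting face of the last link; the fingertips stand 173 mm ahead of it and the grasp point (between the pads) lies 155 mm ahead of it (tcp_to_grasp is the distance from the TCP to the grasp point, in m); z points along the fingers, y is the line along which they close (so a half turn about z gives the same grasp; the last joint's range is limited). The gripper opens to 85 mm and grips with 20 to 120 N. Pads are 22 mm wide; open, the fingers measure 114 mm over their backs; the gripper's body (76 mm by 85 mm) begins 54 mm behind the grasp point. The pads swing forward as they close: fully open they stand 13 mm farther back than shut.
Start: joints at [1.079, 0.053, 1.613, -0, 1.476, -0.119], TCP at [0.228, 0.582, 0.405] pointing down, gripper open.
Joint ranges: [-3.01, 3.01], [-1.01, 2.22], [0.06, 2.58], [-1.02, 4.17], [0.09, 2.62], [-3.14, 3.14]. Speed limits (rad/s): [2.57, 2.57, 3.14, 3.14, 3.14, 3.14].

INTERFACE

Orientations are given as a rotation vector (axis times angle).
In Python, from station import get_obs, get_image, calibration, finish_job, tcp_to_grasp gives the robot as it stands. The module is installed in compiled form; this text tells all that it offers.
- The arm moves only by the tool arm_command, never from a script. Its argument "plan" is a list that holds one entry, the list of rows, each a list of 6 numbers: the shift along the tool's x, y, z in cm, then the turn, a rotation vector about the tool's x, y, z in rad. A call has 1 to 12 rows; each row is the pose to reach, as a shift and turn from the pose commanded when the call began, along the tool's axes at that moment; what a row does not reach only later rows make up. A row lasts 1/12 s, in which the tool goes at most 41.7 mm and 7.16 degrees, less where a joint would pass 70% of its speed; a pose out of reach is approached as far as the arm can. A call with a gripper value outside its range is refused whole. "gripper" is the closure, from -1 (fully open) to 1 (shut), set as the call begins (left out, the last holds). The fingers move at their own pace and stop on an object; "force" is the grip in N (left out, the last holds). Time passes only in rows, so rows that repeat a pose let the fingers close. It gives the time, the measured TCP pose, the force, the opening and the grip force at its end, in the units of the state.
- get_obs(): the state, without advancing time (a new reading comes with each control period).
- get_image(name): name is "scene" or "top" or "wrist"; returns (picture, depth): 400x640x3 uint8, blue, green, red; 400x640 float32, m along the optical axis (not along the pixel's ray), 0 where there is no reading.
- calibration(name): a dict with "fx", "fy", "cx", "cy" (pixels), "dist" ([k1, k2, p1, p2, k3] as OpenCV has them; the pictures are not rectified), "pose" (4x4, takes a point from camera to world coordinates). Camera axes: x right, y up, looking along -z (the intrinsics and any distortion apply to the point x, -y, -z); pixel columns grow to the right and rows downward; lengths in m; the calibration is good to about 2 mm. A picture is of the moment at which its call begins: read the wrist's pose just before it. calibration takes no time and is no camera call; for the wrist camera it gives the pose at the moment of the call.
- finish_job(): hands the job in; it is judged then, once.
The state is a dict: "t": time; "q": joint angles; "dq": joint speeds; "effort": joint torques, N m; "tool_pos": TCP position; "tool_rot": TCP orientation; "contact_force": force on the tool from outside, world axes, zero at the start; "wrist_torque": the same for the moment, N m; "opening": finger opening in m; "grip_force": force on a finger pad.
Only numpy, scipy, OpenCV 4.12 (cv2) and the standard library are available. Lean on these libraries where they do the work, as an engineer would, in place of code of your own. Each camera call takes 0.05 s, during which the arm holds its last target. There are 200 camera calls.

TASK

Slide the tube rack along its guide rails in the mixer dock, gently, until the spring catch at the end of the dock snaps in. Then switch the mixer on by gently pressing down the raised end of the rocker on the control box until it flips over and stays. Press the catch only with the rack, never push hard on rack or rocker, and leave the tip box, the bottle and the pot where they are.

Things in the scene. Friction and masses are not known exactly. Their poses are not given: they have to be found in the camera images.
- dock: Mixer dock, fixed: white floor plate 270 (x) x 110 (y) x 12 mm with two aluminium guide rails along x, 30 mm high, 12 mm thick, inner faces 68 mm apart, from x -120 to +90 mm. Origin: centre of the underside; +x runs along the rails to the end block with the catch; the -x end is open.
- end (a point): Point on the dock's middle line, 90 mm ahead of its origin, 38 mm above the bench; axes as the dock's. The grey end block (66 mm wide, between the rails, top 60 mm above the bench) is screwed down anew each time: its face lies anywhere from 16 mm short of this point to 16 mm beyond. The true place is not given and must be felt or seen.
- rack: Loose grey tube rack, 130 (x) x 64 (y) mm, 0.3 to 0.6 kg, standing between the rails on the dock floor, slick underneath. Origin: centre of its underside; +x points to the catch. Front face 65 mm ahead of the origin, 40 mm high. At the -x end an upright push plate 60 wide, 52 high, 6 mm thick; six tubes up to 76 mm above the origin stand 60 mm and more ahead of it.
- push (a point): Centre of the outer (-x) face of the rack's push plate, 26 mm above the rack's underside, 38 mm above the bench; axes as the rack's. Push here along +x. Moving the rack takes 1 to 2 N, pressing in the catch with it 5 to 10 N; over 20 N on it is too hard.
- catch (a joint): Travel of the spring catch, a steel nose 16 mm across, 6 mm out of the end block's face, on the middle line 38 mm above the bench. 0 m = out. The rack's front meets it; it resists with about 4 N at first, goes over centre at 0.0035 m, snaps by itself to 0.007 m (in) and stays. Then the rack has only 2 to 3 mm left before it stands hard against the end block.
- box: Control box, fixed: grey, 110 (x) x 90 (y) x 60 mm high, left or right of the dock. Origin: centre of the underside. On the middle of its top a black plinth 66 x 42 mm carries the white rocker; nothing else stands on it.
- box_top (a point): Centre of the box's top, 60 mm above the bench; axes as the box's. Above it a white rocker plate 52 (x) x 28 (y) x 7 mm tips about its middle, on a pivot line parallel to y, 16 to 32 mm above this point: the height differs each time, is not given, and must be felt or seen. When off, its -x end is raised, top edge about 9 mm above the pivot.
- rocker (a joint): Angle of the rocker: 0 rad = off (-x end raised by 0.2 rad), 0.4 rad = on (-x end down by 0.2 rad). Over-centre: pressed down 18 mm from the pivot on the -x side it resists with about 5 N at first, less and less up to 0.2 rad (some 4 mm lower), then flips by itself to 0.4 and stays; pressed further it is hard against its stop. Over 20 N harms it.
- tipbox: Loose box of pipette tips, blue with a clear lid, 112 (x) x 82 (y) x 66 mm high, on the other side of the dock from the control box. Origin: centre of the underside. Leave alone.
- bottle: Loose amber bottle, 60 mm across, 130 mm high, standing on the bench. Origin: centre of the underside. Leave alone.
- pot: Loose clear pot with an orange cap, 64 mm across, 65 mm high, standing on the bench. Origin: centre of the underside. Leave alone.
Not all that is in view belongs to the job. Leave any yellow look-alike of the rack alone.

How it is judged:
By the outcome, as a careful person would: the job done as asked, in the order asked, and still so for the second after the job is handed in, with the robot touching nothing.
It also fails if it takes over 64 s, if anything falls off the work surface, if the arm or the gripper's body presses on something with over 40 N, if the wrist force passes 120 N, or if a joint passes its speed limit or range.

## Working session

There is one attempt and no reset: what is moved stays moved. The work goes in short steps, Python scripts to look and compute and a tool call to move; the robot and the scene stay as the last step left them, time stands still between calls to the robot, and variables do not carry over. Pictures are saved under pics/ and viewed, at most 10 in all, crops included, and the job is handed in when it is done.

Besides the shell and the picture viewer there is one more tool, called after "Call:" by a JSON object that holds its "api" and its "payload", one argument or row to a line. arm_command: Moves the arm, as the interface text tells. Its arguments: {"type":"object","properties":{"plan":{"type":"array"},"gripper":{"type":"number"},"force":{"type":"number"}},"required":["plan"]}

```bash
mkdir -p pics; cat > h.py <<'E'
import numpy as np,cv2
from station import *
def pts(name,d,cal):
    "world point per pixel from depth"
    h,w=d.shape
    u,v=np.meshgrid(np.arange(w),np.arange(h))
    K=np.array([[cal['fx'],0,cal['cx']],[0,cal['fy'],cal['cy']],[0,0,1.]])
    n=cv2.undistortPoints(np.stack([u,v],-1).reshape(-1,1,2).astype(np.float64),K,np.array(cal['dist'],float)).reshape(h,w,2)
    P=np.stack([n[...,0]*d,-n[...,1]*d,-d],-1)
    T=np.array(cal['pose'])
    return P@T[:3,:3].T+T[:3,3]
def grab(name):
    cal=calibration(name); im,d=get_image(name); return im,d,pts(name,d,cal)
E
python3 - <<'E'
from h import *
print(get_obs(),tcp_to_grasp)
for n in("scene","top"):
    im,d,P=grab(n); cv2.imwrite(f'pics/{n}0.png',im); np.savez(f'{n}0.npz',im=im,d=d,P=P)
    print(n,np.array(calibration(n)['pose']).round(3).tolist(),(d>0).mean())
E
```

```text
{'t': 0.0, 'q': array([ 1.07899317e+00,  5.33531077e-02,  1.61431562e+00, -1.61472311e-05,
        1.47601267e+00, -1.19002543e-01]), 'dq': array([-1.01592593e-03,  8.12514857e-04,  9.91320102e-05, -1.32353374e-03,
       -4.42439746e-04, -7.91296550e-04]), 'effort': array([-7.13209429e-04, -3.93686378e+01, -3.70172954e+01, -1.87835817e-04,
        7.12881127e-03, -3.56204896e-05]), 'tool_pos': array([0.22751192, 0.58182289, 0.40345206]), 'tool_rot': array([-0.58209241, -3.08656988,  0.00313615]), 'contact_force': array([-0.15108742, -0.22567355, -0.6329462 ]), 'wrist_torque': array([ 0.01768322, -0.00777517,  0.03168977]), 'grip_force': 0.0, 'opening': 0.08559232776321789} 0.1547
scene [[0.675, -0.427, 0.602, 1.09], [0.738, 0.381, -0.557, -0.494], [0.008, 0.82, 0.572, 0.597], [0.0, 0.0, 0.0, 1.0]] 0.98887109375
top [[0.022, 0.996, -0.083, 0.486], [-1.0, 0.021, -0.014, 0.002], [-0.012, 0.083, 0.996, 1.09], [0.0, 0.0, 0.0, 1.0]] 0.99604296875
```

View pics/scene0.png

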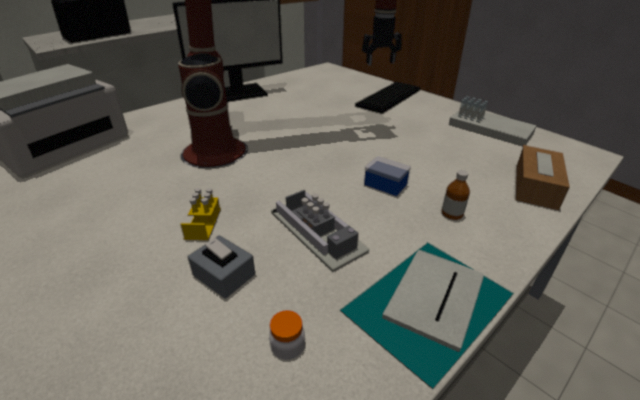

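View pics/top0.png

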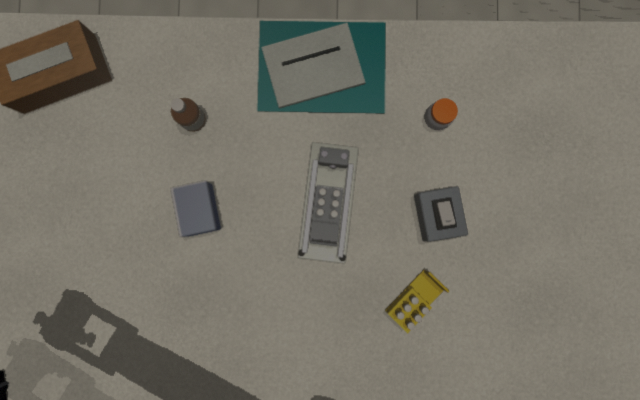

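The scene view shows the dock with the rack in the middle, the tip box on the left and the control box on the right. In the top view, with +x up, the dock is around (328,203), the push plate around (324,243), the end block around (334,156) and the rocker around (446,213). The yellow decoy is around (418,300).

```bash
python3 - <<'E'
from h import *
z=np.load('top0.npz');P=z['P'];im=z['im'];d=z['d']
np.set_printoptions(precision=3,suppress=True,linewidth=150)
print('bench',np.median(P[300:320,500:600,2]))
# dock rails: height band 35-48 within dock ROI
def roi(m,u0,u1,v0,v1):
    r=np.zeros_like(m);r[v0:v1,u0:u1]=1;return m&r
Z=P[...,2]
for nm,m in {'dockany':roi(Z>0.006,285,375,130,275),'rails/30+':roi((Z>.024)&(Z<.05),285,375,130,275),'box':roi((Z>.05),400,480,175,255),'rocker':roi((Z>.072),400,480,175,255),'tubes':roi(Z>.07,285,375,130,275),'endblk':roi(Z>.05,285,375,130,172),'plate':roi(Z>.05,285,375,230,262)}.items():
    p=P[m];
    if len(p)<5: print(nm,len(p));continue
    r=cv2.minAreaRect((p[:,:2]*1000).astype(np.float32)); print(nm,len(p),r,'z',np.percentile(p[:,2],[5,50,95]))
# rocker white
hsv=cv2.cvtColor(im,cv2.COLOR_BGR2HSV)
w=roi((hsv[...,2]>110),430,462,195,232); print('white',w.sum());p=P[w];print(cv2.minAreaRect((p[:,:2]*1000).astype(np.float32)))
A=np.c_[p[:,:2]-p[:,:2].mean(0),np.ones(len(p))];print(p.mean(0),np.linalg.lstsq(A,p[:,2],rcond=None)[0])
for v in range(196,232,2): print(v,P[v,446])
print('dockcol')
for v in range(138,268,2): print(v,P[v,334+int((v-156)*-10/87)],im[v,334+int((v-156)*-10/87)])
c=im[130:280,270:390];cv2.imwrite('pics/c1.png',cv2.resize(c,None,fx=4,fy=4,interpolation=cv2.INTER_CUBIC))
E
```

```text
bench 0.000550429836727151
dockany 5651 ((552.635498046875, -28.653076171875), (319.10546875, 188.6357879638672), 4.843196868896484) z [0.01  0.022 0.086]
rails/30+ 1191 ((544.7807006835938, -21.803871154785156), (92.06912994384766, 209.67080688476562), 84.34329986572266) z [0.036 0.042 0.049]
box 2110 ((513.6121826171875, -157.9951934814453), (109.66512298583984, 324.6300048828125), 10.952717781066895) z [0.057 0.061 0.085]
rocker 356 ((522.1334228515625, -142.2621612548828), (57.73998260498047, 295.2984924316406), 7.261870384216309) z [0.076 0.083 1.09 ]
tubes 321 ((533.4652099609375, -20.223857879638672), (45.139442443847656, 98.65576934814453), 85.17906951904297) z [0.085 0.089 1.09 ]
endblk 508 ((580.4083862304688, -26.6715087890625), (65.67017364501953, 193.16636657714844), 85.3548583984375) z [0.056 0.06  0.065]
plate 93 ((473.2727355957031, -14.049251556396484), (59.049102783203125, 21.696720123291016), 84.09980010986328) z [0.061 0.064 1.09 ]
white 252
((508.1972961425781, -171.24085998535156), (52.852195739746094, 345.24627685546875), 16.06133460998535)
[ 0.536 -0.272  0.08
[... 2361 characters left out ...]
0.019  0.019] [85 87 89]
234 [ 0.485 -0.019  0.019] [84 88 87]
236 [ 0.48  -0.017  0.021] [83 86 87]
238 [ 0.475 -0.017  0.019] [85 86 88]
240 [ 0.471 -0.017  0.019] [64 67 69]
242 [ 0.467 -0.016  0.064] [57 59 59]
244 [ 0.463 -0.014  0.062] [75 79 80]
246 [ 0.457 -0.015  0.014] [107 117 119]
248 [ 0.453 -0.015  0.01 ] [121 129 131]
250 [ 0.448 -0.015  0.016] [123 131 133]
252 [ 0.444 -0.013  0.011] [124 131 132]
254 [ 0.439 -0.013  0.012] [124 132 134]
256 [0.486 0.002 1.09 ] [123 132 133]
258 [ 0.43  -0.014  0.011] [126 132 134]
260 [ 0.425 -0.014  0.009] [109 116 118]
262 [ 0.42  -0.012 -0.002] [113 124 129]
264 [ 0.416 -0.012  0.003] [111 123 128]
266 [ 0.411 -0.012  0.002] [113 125 130]
```

View pics/c1.png

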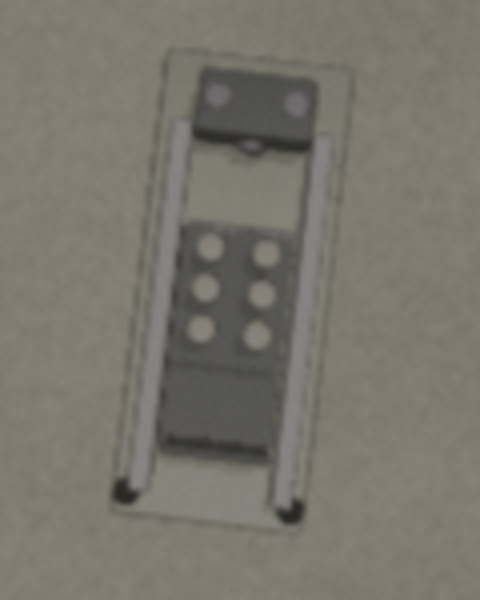

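The crop shows the end block face with its nose at about (252,148), the rack front at y≈225 and the push plate at about (215,448). Next I'll refine the box and rocker and compute the first move.

```bash
cat >> h.py <<'E'
from scipy.spatial.transform import Rotation as Ro
def need(p,head,base=None):
    "shift (cm, tool axes) and turn to bring TCP to p, tool down, tool x heading head(deg)"
    o=get_obs(); R0=Ro.from_rotvec(o['tool_rot']); c,s=np.cos(np.radians(head)),np.sin(np.radians(head))
    R1=Ro.from_matrix(np.array([[c,s,0],[s,-c,0],[0,0,-1.]]))
    print('shift cm',(R0.inv().apply(np.array(p)-o['tool_pos'])*100).round(2),'turn',(R0.inv()*R1).as_rotvec().round(4),'t',o['t'],'pos',o['tool_pos'].round(4),'F',o['contact_force'].round(2))
E
python3 - <<'E'
from h import *
z=np.load('top0.npz');P=z['P'];im=z['im'];d=z['d'];Z=P[...,2]
B=np.zeros(Z.shape,bool);B[175:255,400:480]=1;B&=d>0
def rect(m,n):
    m=cv2.morphologyEx(m.astype(np.uint8),cv2.MORPH_OPEN,np.ones((3,3)))>0
    p=P[m];print(n,len(p),cv2.minAreaRect((p[:,:2]*1000).astype(np.float32)),np.median(p[:,2]))
    return p
rect(B&(Z>.05)&(Z<.3),'box')
p=rect(B&(Z>.0755)&(Z<.12),'rocker')
A=np.c_[p[:,:2]-p[:,:2].mean(0),np.ones(len(p))];print(p.mean(0),np.linalg.lstsq(A,p[:,2],rcond=None)[0])
B[:]=0;B[232:262,290:370]=1;B&=d>0
p=P[B&(Z>.054)&(Z<.1)];print('plate',cv2.minAreaRect((p[:,:2]*1000).astype(np.float32)),p.mean(0))
B[:]=0;B[130:170,290:370]=1;B&=d>0
rect(B&(Z>.05)&(Z<.1),'block')
need([.415,-.010,.33],174.3)
E
```

```text
box 2080 ((535.8263549804688, -272.7827453613281), (109.66512298583984, 90.79541778564453), 10.952717781066895) 0.06117573473670401
rocker 309 ((535.6248779296875, -272.7376708984375), (50.658409118652344, 28.69349479675293), 11.240163803100586) 0.08293948452669486
[ 0.53465453 -0.27203407  0.08303081] [-0.18032865 -0.06430888  0.08303081]
plate ((465.42724609375, -13.238039016723633), (59.04752731323242, 5.914844512939453), 84.17147827148438) [ 0.46540627 -0.01378674  0.06402232]
block 492 ((658.0579223632812, -33.03500747680664), (65.71028137207031, 37.2357063293457), 85.06371307373047) 0.06031651918484704
shift cm [-39.02 -48.28   7.44] turn [-0.0018 -0.0005 -0.2733] t 0.1 pos [0.2275 0.5819 0.4036] F [ 0.38 -0.49 -0.22]
```

Call:
{"api": "arm_command", "payload": {
  "plan": [
    [[-3.5, -4, 0.6, 0, 0, -0.03], [-7, -8, 1.2, 0, 0, -0.06], [-10.5, -12, 1.8, 0, 0, -0.09], [-14, -16, 2.4, 0, 0, -0.12], [-17.5, -20, 3, 0, 0, -0.15], [-21, -24, 3.6, 0, 0, -0.18], [-24.5, -29, 4.4, 0, 0, -0.21], [-28, -33, 5, 0, 0, -0.24], [-31, -38, 5.8, 0, 0, -0.273], [-34, -42, 6.5, 0, 0, -0.273], [-37, -46, 7, 0, 0, -0.273], [-39, -48.3, 7.4, 0, 0, -0.273]]
  ],
  "gripper": 1
}}

```text
t: 1.1
tool_pos: [0.3801, 0.1081, 0.3455]
tool_rot: [0.156, 3.137, 0.0]
contact_force: [0.8, 0.5, 0.1]
opening: 0.0001
grip_force: 0.0
```

```bash
python3 - <<'E'
from h import *
need([.4226,-.0094,.203],174.3)
im,d,P=grab('wrist'); cv2.imwrite('pics/w1.png',im); np.savez('w1.npz',im=im,d=d,P=P)
E
```

```text
shift cm [ -5.39 -11.27  14.26] turn [0.0001 0.0004 0.0001] t 1.1 pos [0.3801 0.1081 0.3455] F [0.8  0.48 0.09]
```

View pics/w1.png

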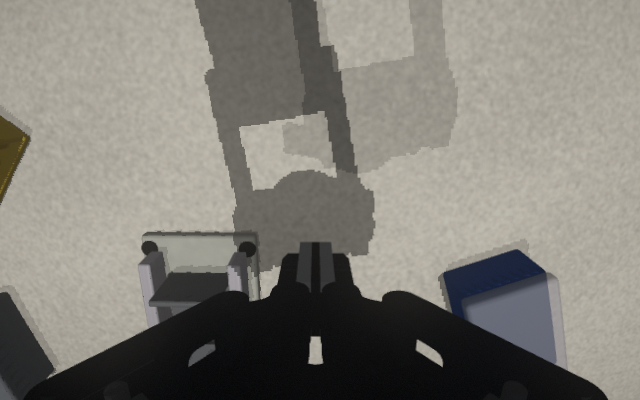

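The wrist view shows the open end of the dock at about (200,240), with the push plate at about (190,288). The tip box is on the right at about (500,290). I'll continue above the start point.

Call:
{"api": "arm_command", "payload": {
  "plan": [
    [[-2, -4, 1, 0, 0, 0], [-4, -8, 2, 0, 0, 0], [-5.4, -11.3, 3, 0, 0, 0], [-5.4, -11.3, 3, 0, 0, 0], [-5.4, -11.3, 3, 0, 0, 0]]
  ]
}}

```text
t: 1.57
tool_pos: [0.4229, -0.0095, 0.3149]
tool_rot: [-0.164, -3.135, -0.001]
contact_force: [0.2, -0.2, -0.4]
opening: 0.0001
grip_force: 0.0
```

```bash
python3 - <<'E'
from h import *
need([.4226,-.0094,.203],174.3)
im,d,P=grab('wrist'); np.savez('w2.npz',im=im,d=d,P=P)
Z=P[...,2]; print(np.array(calibration('wrist')['pose']).round(3))
p=P[(d>0)&(Z>.055)&(Z<.072)&(abs(P[...,0]-.465)<.02)&(abs(P[...,1]+.014)<.05)];print(len(p))
if len(p)>10: print(cv2.minAreaRect((p[:,:2]*1000).astype(np.float32)),p.mean(0))
E
```

```text
shift cm [ 0.   -0.   11.19] turn [ 0.0005 -0.0028 -0.0049] t 1.5667 pos [ 0.4229 -0.0095  0.3149] F [ 0.16 -0.18 -0.42]
[[ 0.104 -0.955 -0.277  0.351]
 [ 0.995  0.1    0.029 -0.   ]
 [ 0.    -0.278  0.96   0.284]
 [ 0.     0.     0.     1.   ]]
194
((461.8331298828125, -10.756290435791016), (59.796180725097656, 6.491490364074707), 84.54551696777344) [ 0.46176152 -0.00314634  0.06113061]
```

Call:
{"api": "arm_command", "payload": {
  "plan": [
    [[0, 0, 3, 0, 0, 0], [0, 0, 6, 0, 0, 0], [0, 0, 8.5, 0, 0, 0], [0, 0, 10.2, 0, 0, 0], [0, 0, 11.2, 0, 0, 0], [0, 0, 11.2, 0, 0, 0], [0, 0, 11.2, 0, 0, 0]]
  ]
}}

```text
t: 2.2
tool_pos: [0.4231, -0.0069, 0.2045]
tool_rot: [0.154, 3.138, 0.0]
contact_force: [0.0, 0.3, 0.5]
opening: 0.0
grip_force: 0.0
```

Call:
{"api": "arm_command", "payload": {
  "plan": [
    [[-0.4, 0, 0, 0, 0, 0], [-0.8, 0, 0, 0, 0, 0], [-1.2, 0, 0, 0, 0, 0], [-1.5, 0, 0, 0, 0, 0], [-1.8, 0, 0, 0, 0, 0], [-2.0, 0, 0, 0, 0, 0]]
  ]
}}

```text
t: 2.7
tool_pos: [0.4435, -0.01, 0.2044]
tool_rot: [0.157, 3.137, -0.0]
contact_force: [-0.0, -0.2, -0.6]
opening: -0.0
grip_force: 0.0
```

Call:
{"api": "arm_command", "payload": {
  "plan": [
    [[-0.15, 0, 0, 0, 0, 0], [-0.3, 0, 0, 0, 0, 0], [-0.45, 0, 0, 0, 0, 0], [-0.6, 0, 0, 0, 0, 0], [-0.75, 0, 0, 0, 0, 0], [-0.9, 0, 0, 0, 0, 0], [-1.05, 0, 0, 0, 0, 0], [-1.2, 0, 0, 0, 0, 0]]
  ]
}}

```text
t: 3.37
tool_pos: [0.4547, -0.011, 0.2039]
tool_rot: [-0.157, -3.137, -0.0]
contact_force: [-1.9, 0.6, 1.1]
opening: -0.0002
grip_force: 1.2
```

Call:
{"api": "arm_command", "payload": {
  "plan": [
    [[-0.15, 0, 0, 0, 0, 0], [-0.3, 0, 0, 0, 0, 0], [-0.45, 0, 0, 0, 0, 0], [-0.6, 0, 0, 0, 0, 0], [-0.75, 0, 0, 0, 0, 0], [-0.9, 0, 0, 0, 0, 0], [-1.05, 0, 0, 0, 0, 0], [-1.2, 0, 0, 0, 0, 0]]
  ]
}}

```text
t: 4.03
tool_pos: [0.4668, -0.0122, 0.2039]
tool_rot: [-0.157, -3.137, -0.0]
contact_force: [-2.0, 0.1, -0.6]
opening: 0.0
grip_force: 0.8
```

```bash
cat > gap.py <<'E'
from h import *
im,d,P=grab('top'); u=np.array([.9951,-.0987]); n=np.array([.0987,.9951]); o=np.array([.6396,-.0311])
s=(P[...,:2]-o)@u; l=(P[...,:2]-o)@n; Z=P[...,2]; ok=(d>0)&(abs(l)<.027)
rk=ok&(Z>.044)&(Z<.059)&(s<-.004)&(s>-.1)
bl=ok&(Z>.055)&(Z<.066)&(s>-.015)&(s<.05)
print('rack front s',np.percentile(s[rk],[98,99.5,100]),'block s min',np.percentile(s[bl],[0,1,3]))
E
python3 gap.py; python3 -c "
from h import *;need([.5,0,.2],174.3)"
```

```text
rack front s [-0.03216626 -0.03134479 -0.00457784] block s min [-1.06824517e-05  8.01796848e-04  1.34492069e-03]
shift cm [-3.16  1.55  0.4 ] turn [ 0.      0.0003 -0.0004] t 4.0833 pos [ 0.467  -0.0123  0.204 ] F [-1.4   0.36 -0.19]
```

Call:
{"api": "arm_command", "payload": {
  "plan": [
    [[-0.15, 0, 0, 0, 0, 0], [-0.3, 0, 0, 0, 0, 0], [-0.45, 0, 0, 0, 0, 0], [-0.6, 0, 0, 0, 0, 0], [-0.75, 0, 0, 0, 0, 0], [-0.9, 0, 0, 0, 0, 0], [-1.05, 0, 0, 0, 0, 0], [-1.2, 0, 0, 0, 0, 0], [-1.35, 0, 0, 0, 0, 0], [-1.5, 0, 0, 0, 0, 0], [-1.65, 0, 0, 0, 0, 0]]
  ]
}}

```text
t: 5.0
tool_pos: [0.4833, -0.0139, 0.204]
tool_rot: [-0.157, -3.138, -0.0]
contact_force: [-0.9, 0.4, -0.5]
opening: 0.0003
grip_force: 0.8
```

```bash
python3 gap.py
```

```text
rack front s [-0.01585426 -0.01503186 -0.0054688 ] block s min [0.00022197 0.00089652 0.00165519]
```

Front is about 15 mm from the block. Now small steps of 0.5 mm.

Call:
{"api": "arm_command", "payload": {
  "plan": [
    [[-0.07, 0, 0, 0, 0, 0], [-0.14, 0, 0, 0, 0, 0], [-0.21, 0, 0, 0, 0, 0], [-0.28, 0, 0, 0, 0, 0], [-0.35, 0, 0, 0, 0, 0], [-0.42, 0, 0, 0, 0, 0], [-0.49, 0, 0, 0, 0, 0], [-0.56, 0, 0, 0, 0, 0]]
  ]
}}

```text
t: 5.72
tool_pos: [0.4888, -0.0144, 0.2042]
tool_rot: [0.157, 3.138, -0.0]
contact_force: [-2.5, 0.1, -0.6]
opening: -0.0001
grip_force: 1.1
```

Call:
{"api": "arm_command", "payload": {
  "plan": [
    [[-0.04, 0, 0, 0, 0, 0], [-0.08, 0, 0, 0, 0, 0], [-0.12, 0, 0, 0, 0, 0], [-0.16, 0, 0, 0, 0, 0]]
  ]
}}

```text
t: 6.05
tool_pos: [0.4904, -0.0146, 0.2042]
tool_rot: [0.157, 3.138, -0.0]
contact_force: [-2.0, 1.0, 0.2]
opening: -0.0003
grip_force: 1.2
```

Call:
{"api": "arm_command", "payload": {
  "plan": [
    [[-0.03, 0, 0, 0, 0, 0], [-0.06, 0, 0, 0, 0, 0], [-0.09, 0, 0, 0, 0, 0], [-0.12, 0, 0, 0, 0, 0]]
  ]
}}

```text
t: 6.38
tool_pos: [0.4916, -0.0147, 0.2042]
tool_rot: [0.157, 3.138, -0.0]
contact_force: [-3.1, 0.5, 2.1]
opening: 0.0001
grip_force: 1.3
```

Not at the catch yet, or only just. I'll continue.

Call:
{"api": "arm_command", "payload": {
  "plan": [
    [[-0.03, 0, 0, 0, 0, 0], [-0.06, 0, 0, 0, 0, 0], [-0.09, 0, 0, 0, 0, 0]]
  ]
}}

```text
t: 6.63
tool_pos: [0.4925, -0.0148, 0.2042]
tool_rot: [0.157, 3.138, -0.0]
contact_force: [-3.9, 0.3, 3.0]
opening: 0.0002
grip_force: 1.4
```

Call:
{"api": "arm_command", "payload": {
  "plan": [
    [[-0.03, 0, 0, 0, 0, 0], [-0.06, 0, 0, 0, 0, 0]]
  ]
}}

```text
t: 6.8
tool_pos: [0.4929, -0.0148, 0.204]
tool_rot: [-0.157, -3.137, 0.0]
contact_force: [-3.4, 0.3, 3.7]
opening: -0.0001
grip_force: 2.2
```

Call:
{"api": "arm_command", "payload": {
  "plan": [
    [[-0.03, 0, 0, 0, 0, 0], [-0.06, 0, 0, 0, 0, 0]]
  ]
}}

```text
t: 6.97
tool_pos: [0.4932, -0.0149, 0.2039]
tool_rot: [-0.156, -3.135, -0.0]
contact_force: [-6.4, 0.4, 4.8]
opening: 0.0001
grip_force: 3.5
```

Call:
{"api": "arm_command", "payload": {
  "plan": [
    [[-0.03, 0, 0, 0, 0, 0], [-0.06, 0, 0, 0, 0, 0]]
  ]
}}

```text
t: 7.13
tool_pos: [0.4936, -0.0149, 0.2039]
tool_rot: [-0.156, -3.135, -0.0]
contact_force: [-7.9, 1.1, 4.7]
opening: 0.0003
grip_force: 3.8
```

Call:
{"api": "arm_command", "payload": {
  "plan": [
    [[-0.03, 0, 0, 0, 0, 0], [-0.05, 0, 0, 0, 0, 0]]
  ]
}}

```text
t: 7.3
tool_pos: [0.4942, -0.0149, 0.2039]
tool_rot: [-0.156, -3.135, -0.0]
contact_force: [-5.8, 0.1, 5.3]
opening: -0.0002
grip_force: 3.3
```

Call:
{"api": "arm_command", "payload": {
  "plan": [
    [[-0.03, 0, 0, 0, 0, 0], [-0.06, 0, 0, 0, 0, 0]]
  ]
}}

```text
t: 7.47
tool_pos: [0.4949, -0.015, 0.2039]
tool_rot: [-0.156, -3.136, -0.0]
contact_force: [-5.2, 0.3, 3.7]
opening: 0.0003
grip_force: 2.7
```

Call:
{"api": "arm_command", "payload": {
  "plan": [
    [[-0.03, 0, 0, 0, 0, 0], [-0.05, 0, 0, 0, 0, 0]]
  ]
}}

```text
t: 7.63
tool_pos: [0.4956, -0.0151, 0.2039]
tool_rot: [-0.157, -3.137, -0.0]
contact_force: [-4.6, 0.8, 1.5]
opening: 0.0001
grip_force: 1.9
```

Call:
{"api": "arm_command", "payload": {
  "plan": [
    [[-0.03, 0, 0, 0, 0, 0], [-0.05, 0, 0, 0, 0, 0]]
  ]
}}

```text
t: 7.8
tool_pos: [0.4963, -0.0152, 0.2039]
tool_rot: [0.157, 3.137, 0.0]
contact_force: [-2.3, 1.0, -0.1]
opening: -0.0001
grip_force: 1.1
```

Call:
{"api": "arm_command", "payload": {
  "plan": [
    [[-0.03, 0, 0, 0, 0, 0], [-0.05, 0, 0, 0, 0, 0]]
  ]
}}

```text
t: 7.97
tool_pos: [0.4969, -0.0153, 0.2039]
tool_rot: [0.157, 3.137, 0.0]
contact_force: [-1.1, 0.6, -0.2]
opening: 0.0003
grip_force: 0.9
```

```bash
python3 gap.py; python3 - <<'E'
from h import *
im,d=get_image('scene'); c=im[180:270,265:375]; cv2.imwrite('pics/s2.png',cv2.resize(c,None,fx=6,fy=6,interpolation=cv2.INTER_CUBIC))
need([.5,0,.2],174.3)
E
```

```text
rack front s [-0.00509009 -0.00427348 -0.00400616] block s min [-0.0083045  -0.00440769  0.00063593]
shift cm [-0.16  1.55  0.39] turn [ 0.      0.0005 -0.0004] t 8.0667 pos [ 0.4969 -0.0153  0.2039] F [-1.87 -0.44 -0.89]
```

View pics/s2.png

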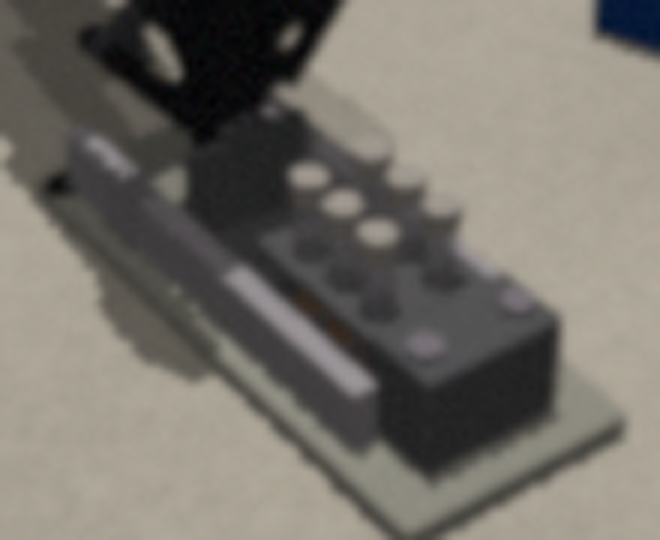

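The rack now stands against the end block (gap too small to see at about (380,300)). The push force rose to about 8 N and fell back to the sliding level, so the catch has snapped in. I'll back off and lift.

Call:
{"api": "arm_command", "payload": {
  "plan": [
    [[0.3, 0, 0, 0, 0, 0], [1, 0, 0, 0, 0, 0], [2.2, 0, 0, 0, 0, 0], [3.2, 0, 0, 0, 0, 0], [3.2, 0, -3, 0, 0, 0], [3.2, 0, -6, 0, 0, 0], [3.2, 0, -9, 0, 0, 0], [3.2, 0, -12, 0, 0, 0], [3.2, 0, -12, 0, 0, 0], [3.2, 0, -12, 0, 0, 0]]
  ]
}}

```text
t: 8.9
tool_pos: [0.4654, -0.0122, 0.3269]
tool_rot: [0.156, 3.131, -0.001]
contact_force: [-0.7, -1.2, 0.3]
opening: 0.0
grip_force: 0.0
```

```bash
python3 gap.py; python3 - <<'E'
from h import *
a=np.radians(11.1); b=np.array([.5357,-.2727])-.021*np.array([np.cos(a),np.sin(a)]); print(b)
need([*b,.305],180+11.1)
E
```

```text
rack front s [-0.00503545 -0.0043506  -0.00412771] block s min [-0.01301402 -0.00334386  0.00092805]
[ 0.51509285 -0.27674296]
shift cm [ -7.64 -25.84   1.99] turn [-0.0005  0.0021 -0.2936] t 8.95 pos [ 0.4648 -0.012   0.3247] F [-0.98  0.52 -0.66]
```

Call:
{"api": "arm_command", "payload": {
  "plan": [
    [[-1, -3.2, 0, 0, 0, -0.04], [-2, -6.4, 0, 0, 0, -0.08], [-3, -9.6, 0, 0, 0, -0.12], [-4, -12.8, 0, 0, 0, -0.16], [-5, -16, 0, 0, 0, -0.2], [-5.8, -19.2, 0, 0, 0, -0.24], [-6.6, -22.4, 0, 0, 0, -0.28], [-7.4, -25, 0, 0, 0, -0.294], [-7.6, -25.8, 0, 0, 0, -0.294], [-7.6, -25.8, 0, 0, 0, -0.294], [-7.6, -25.8, 0, 0, 0, -0.294]]
  ]
}}

```text
t: 9.87
tool_pos: [0.5144, -0.2758, 0.3223]
tool_rot: [0.303, -3.125, -0.004]
contact_force: [1.2, -0.1, -0.3]
opening: 0.0001
grip_force: 0.0
```

```bash
python3 - <<'E'
from h import *
need([.5151,-.2767,.275],191.1)
im,d,P=grab('wrist'); Z=P[...,2]
m=(d>0)&(Z>.0755)&(Z<.11)&(np.hypot(P[...,0]-.535,P[...,1]+.273)<.05); p=P[m]
print(len(p)); 
if len(p)>20: print(cv2.minAreaRect((p[:,:2]*1000).astype(np.float32)),p.max(0))
cv2.imwrite('pics/w3.png',im)
E
```

```text
shift cm [-0.07 -0.11  4.73] turn [ 0.0029 -0.002  -0.0003] t 9.8667 pos [ 0.5144 -0.2758  0.3223] F [ 1.24 -0.09 -0.28]
1737
((524.1780395507812, -273.0118713378906), (33.39822769165039, 28.074480056762695), 10.594576835632324) [ 0.54268276 -0.25658457  0.08850489]
```

View pics/w3.png

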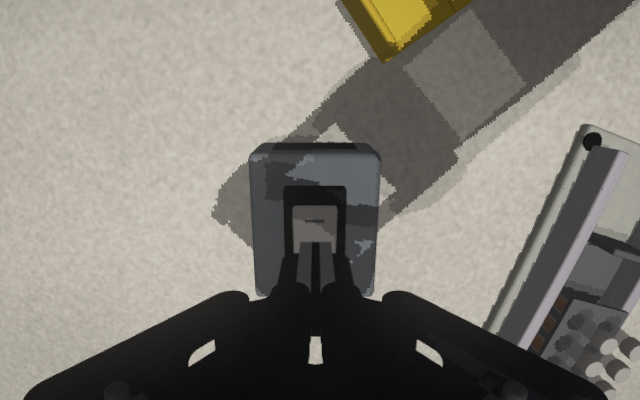

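The wrist view shows the raised near end of the rocker at about (315,207), directly under the fingertips and in line with them. I'll descend to just above it.

Call:
{"api": "arm_command", "payload": {
  "plan": [
    [[0, 0, 1.5, 0, 0, 0], [0, -0.1, 3, 0, 0, 0], [0, -0.1, 4.2, 0, 0, 0], [0, -0.1, 5, 0, 0, 0], [0, -0.1, 5.4, 0, 0, 0], [0, -0.1, 5.4, 0, 0, 0], [0, -0.1, 5.4, 0, 0, 0]]
  ]
}}

```text
t: 10.5
tool_pos: [0.5152, -0.2771, 0.2703]
tool_rot: [-0.305, 3.127, -0.0]
contact_force: [-0.3, 0.6, 0.1]
opening: 0.0002
grip_force: 0.0
```

Call:
{"api": "arm_command", "payload": {
  "plan": [
    [[0, 0, 0.05, 0, 0, 0], [0, 0, 0.1, 0, 0, 0], [0, 0, 0.15, 0, 0, 0], [0, 0, 0.2, 0, 0, 0], [0, 0, 0.25, 0, 0, 0], [0, 0, 0.3, 0, 0, 0]]
  ]
}}

```text
t: 11.0
tool_pos: [0.5151, -0.2774, 0.2671]
tool_rot: [-0.304, 3.127, -0.0]
contact_force: [-0.6, -0.1, 0.0]
opening: -0.0
grip_force: 0.0
```

Call:
{"api": "arm_command", "payload": {
  "plan": [
    [[0, 0, 0.05, 0, 0, 0], [0, 0, 0.1, 0, 0, 0], [0, 0, 0.15, 0, 0, 0], [0, 0, 0.2, 0, 0, 0]]
  ]
}}

```text
t: 11.33
tool_pos: [0.515, -0.2773, 0.265]
tool_rot: [0.305, -3.127, -0.0]
contact_force: [0.2, 0.2, 0.2]
opening: 0.0001
grip_force: 0.0
```

Call:
{"api": "arm_command", "payload": {
  "plan": [
    [[0, 0, 0.05, 0, 0, 0], [0, 0, 0.1, 0, 0, 0], [0, 0, 0.15, 0, 0, 0], [0, 0, 0.2, 0, 0, 0]]
  ]
}}

```text
t: 11.67
tool_pos: [0.515, -0.2773, 0.263]
tool_rot: [0.305, -3.127, -0.0]
contact_force: [0.3, -1.1, -0.3]
opening: -0.0002
grip_force: 0.0
```

Call:
{"api": "arm_command", "payload": {
  "plan": [
    [[0, 0, 0.05, 0, 0, 0], [0, 0, 0.1, 0, 0, 0]]
  ]
}}

```text
t: 11.83
tool_pos: [0.515, -0.2773, 0.262]
tool_rot: [0.305, -3.127, -0.0]
contact_force: [0.4, 0.5, 0.4]
opening: 0.0003
grip_force: 0.0
```

Call:
{"api": "arm_command", "payload": {
  "plan": [
    [[0, 0, 0.05, 0, 0, 0], [0, 0, 0.1, 0, 0, 0]]
  ]
}}

```text
t: 12.0
tool_pos: [0.5151, -0.2773, 0.261]
tool_rot: [-0.305, 3.127, 0.0]
contact_force: [-0.2, 0.8, 2.1]
opening: -0.0
grip_force: 0.9
```

Contact at TCP z≈0.261. I'll press in small steps.

Call:
{"api": "arm_command", "payload": {
  "plan": [
    [[0, 0, 0.05, 0, 0, 0], [0, 0, 0.1, 0, 0, 0]]
  ]
}}

```text
t: 12.17
tool_pos: [0.5151, -0.2774, 0.2607]
tool_rot: [0.305, -3.127, 0.0]
contact_force: [-2.9, 0.8, 4.8]
opening: 0.0002
grip_force: 2.3
```

Call:
{"api": "arm_command", "payload": {
  "plan": [
    [[0, 0, 0.05, 0, 0, 0], [0, 0, 0.1, 0, 0, 0]]
  ]
}}

```text
t: 12.33
tool_pos: [0.5149, -0.2774, 0.2594]
tool_rot: [0.305, -3.126, 0.0]
contact_force: [-3.1, -0.4, 4.6]
opening: -0.0001
grip_force: 1.9
```

Call:
{"api": "arm_command", "payload": {
  "plan": [
    [[0, 0, 0.05, 0, 0, 0], [0, 0, 0.1, 0, 0, 0]]
  ]
}}

```text
t: 12.5
tool_pos: [0.515, -0.2774, 0.2579]
tool_rot: [0.305, -3.127, 0.001]
contact_force: [-1.6, 0.3, 2.2]
opening: -0.0004
grip_force: 1.0
```

Call:
{"api": "arm_command", "payload": {
  "plan": [
    [[0, 0, 0.05, 0, 0, 0], [0, 0, 0.1, 0, 0, 0]]
  ]
}}

```text
t: 12.67
tool_pos: [0.5151, -0.2774, 0.2567]
tool_rot: [-0.304, 3.126, -0.0]
contact_force: [-1.1, -0.7, 0.5]
opening: -0.0002
grip_force: 0.4
```

Call:
{"api": "arm_command", "payload": {
  "plan": [
    [[0, 0, 0.05, 0, 0, 0], [0, 0, 0.1, 0, 0, 0]]
  ]
}}

```text
t: 12.83
tool_pos: [0.5151, -0.2772, 0.2557]
tool_rot: [-0.304, 3.126, 0.0]
contact_force: [0.7, -0.7, 0.1]
opening: -0.0004
grip_force: 0.0
```

Call:
{"api": "arm_command", "payload": {
  "plan": [
    [[0, 0, 0.05, 0, 0, 0], [0, 0, 0.1, 0, 0, 0]]
  ]
}}

```text
t: 13.0
tool_pos: [0.5151, -0.2772, 0.2547]
tool_rot: [-0.305, 3.127, 0.001]
contact_force: [0.6, 0.2, -0.5]
opening: 0.0
grip_force: 0.0
```

```bash
python3 - <<'E'
from h import *
im,d=get_image('scene'); c=im[225:300,180:265]; cv2.imwrite('pics/s3.png',cv2.resize(c,None,fx=6,fy=6,interpolation=cv2.INTER_CUBIC))
E
```

```text
(no output)
```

View pics/s3.png

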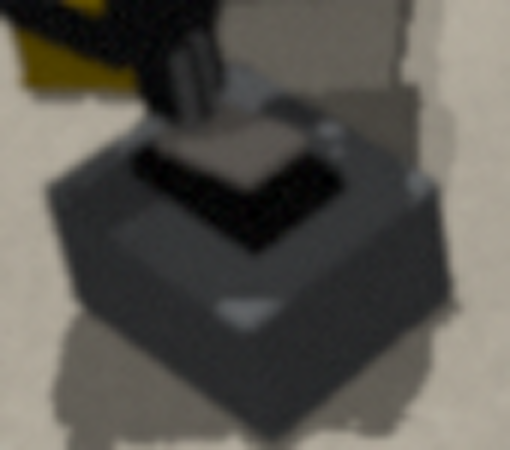

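The contact force went to zero, so the rocker has flipped away from the finger; its end by the finger is at about (190,130). I'll lift off and check the tilt.

Call:
{"api": "arm_command", "payload": {
  "plan": [
    [[0, 0, -1, 0, 0, 0], [0, 0, -4, 0, 0, 0], [0, 0, -8, 0, 0, 0], [0.5, 0, -11, 0, 0, 0], [3, 0, -12, 0, 0, 0], [6, 0, -12, 0, 0, 0], [9, 0, -12, 0, 0, 0], [12, 0, -12, 0, 0, 0], [12, 0, -12, 0, 0, 0], [12, 0, -12, 0, 0, 0]]
  ]
}}

```text
t: 13.88
tool_pos: [0.3964, -0.3007, 0.376]
tool_rot: [-0.301, 3.126, -0.002]
contact_force: [0.8, -0.9, -0.5]
opening: 0.0
grip_force: 0.0
```

```bash
python3 gap.py; python3 - <<'E'
from h import *
im,d,P=grab('top'); a=np.radians(11.1);u=np.array([np.cos(a),np.sin(a)]);n=np.array([-u[1],u[0]])
r=P[...,:2]-[.5357,-.2727]; s=r@u; l=r@n
for k in np.arange(-.024,.025,.006):
    m=(d>0)&(abs(s-k)<.003)&(abs(l)<.01); print(round(k,3),np.median(P[...,2][m]).round(4))
print(get_obs()['contact_force'],get_obs()['t'])
for n_ in('bottle',(100,130,165,210)),('pot',(95,135,420,465)),('tip',(175,245,165,225)):
    v0,v1,u0,u1=n_[1]; print(n_[0],np.abs(im[v0:v1,u0:u1].astype(int)-np.load('top0.npz')['im'][v0:v1,u0:u1]).mean().round(2))
E
```

```text
rack front s [-0.00492134 -0.00429606 -0.00409638] block s min [-0.00949825 -0.00014962  0.00107136]
-0.024 0.0772
-0.018 0.0794
-0.012 0.0812
-0.006 0.0818
-0.0 0.083
0.006 0.0841
0.012 0.0853
0.018 0.0865
0.024 0.0864
[ 0.76638523 -0.16996983  0.59541749] 13.9833
bottle 7.09
pot 8.38
tip 8.6
```

```bash
python3 - <<'E'
from h import *
im,d,P=grab('top');Z=P[...,2]
m=(d>0)&(Z>.056)&(Z<.075)&(abs(P[...,0]-.511)<.025)&(abs(P[...,1]+.018)<.04)
p=P[m];print(cv2.minAreaRect((p[:,:2]*1000).astype(np.float32)),p.mean(0))
cv2.imwrite('pics/t9.png',cv2.resize(im[60:340,140:500],None,fx=2,fy=2))
E
```

```text
((512.2186279296875, -17.91912269592285), (57.601680755615234, 5.971447467803955), 84.47792053222656) [ 0.51211678 -0.01764639  0.06347865]
```

View pics/t9.png

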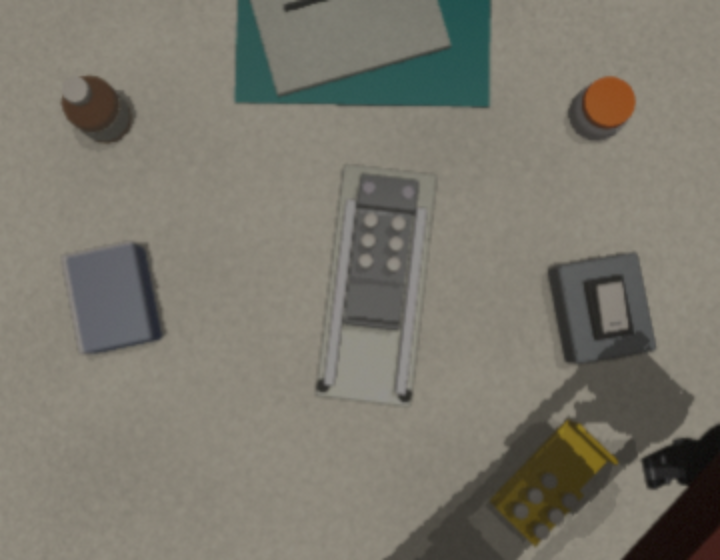

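The picture shows the rack against the end block at about (385,210). It moved 47 mm and has not sprung back. The rocker is flipped at (612,305), and the other objects are in place with the arm clear.

```bash
python3 -c "
from station import *
print(finish_job())"
```

```text
the job is handed in; nothing more can be done
None
```

The job is handed in: the rack is pushed home with the catch snapped in (judged from the force drop and the rack staying put), then the rocker flipped on, with peak force readings of about 9 N on the rack and 6 N on the rocker; the tip box, bottle and pot were not touched.

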